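# Find the pulley's high spot against the pointer

### The job

Check the belt pulley on the truing stand for run-out. With closed fingers gently push the pointer arm in until it stands against its stop, then turn the pulley slowly by its crank (taking several seconds for a turn), feeling for the one high spot in its running face where the sprung pointer drags hardest, and leave the pulley standing with the top of that high spot right under the pointer. Leave the nearby oiler, padlock and roll of black tape where they are.

Things in the scene. Friction and masses are not known exactly. Their poses are not given: they have to be found in the camera images.
- truing_stand: Fixed stand on the bench with a grey round foot (110 mm across); a belt pulley with two bright flanges (136 mm across, top flange's upper face at 70 mm height, hub nut up to 82 mm) lies flat on its vertical arbor. Origin: on the arbor axis, at the bench top. Its z axis is the pulley's axis.
- pulley (a joint): Angle of pulley and crank about the vertical arbor, rad, counter-clockwise from above; turns either way for many turns. The crank's direction from the arbor is this angle from the truing stand's x axis. It does not tell where the high spot is: the running face sits at another angle to the crank each time. The bearing drags with 0.03 N m, so the pulley stays where it is left.
- crank_grip (a point): Middle of the black upright crank sleeve on the pulley, 99 mm above the bench and 45 mm from the arbor axis. The sleeve is 17 to 19 mm across, from 76 to 122 mm height, and revolves freely on its pin, so the hand need not turn while the crank goes round.
- pointer_stand: Fixed grey stand of the pointer. Origin: on the arbor axis of the pulley at the bench top; its x axis points from the arbor to the post (140 mm out, 14 mm base, post and arm up to 69 mm height) and is thus the direction in which the pointer touches the pulley.
- pointer_arm (a joint): Swing of the aluminium pointer arm about its post, rad: -0.75 to -0.45 when swung away at the start (towards the -y side of the pointer stand), 0 when against its stop, pointing straight at the arbor. It stays where it is left; friction 0.55 N m (about 11 N at its pin).
- push_pin (a point): Upright steel pin on the pointer arm to push it by, 12 mm across, 58 to 103 mm high; the point lies on its axis at 93 mm height, 52 mm from the post's axis. Pushed towards the +y side of the pointer stand (along an arc about the post) the arm swings in. When in, the pin stands 88 mm from the arbor. The pin's push must stay under 40 N.
- oiler: Bystander: white dropper bottle with a red spout, 49 mm across, 152 mm tall, origin under its foot; the one nearer the pulley, in front of the key duplicating machine.
- padlock: Bystander: brass padlock standing upright, 18x40x72 mm, origin under its foot; the one left of the pulley.
- tape_black: Bystander: roll of black tape, 60 mm across, 18 mm high, origin under its centre; left of the pulley.
- pulley_middle (a point): Middle of the pulley on the arbor axis, 53 mm high. The running face lies hidden between the flanges, 62 mm radius, with one smooth high spot: 3 mm high on top, running out to nothing 25 degrees to either side; elsewhere the pointer does not touch. At the start it is at least 40 degrees from the pointer.
- touch_point (a point): Where the pointer, swung in, meets the top of the high spot: 65 mm from the arbor, 53 mm high, fixed to the pointer stand. There it presses with 8.5 N and drags with up to 0.28 N m (5 to 6 N at the crank) either way. Turning up the slope is a little heavier than down, so take the middle of the dragging stretches felt in the two directions.
Mind the look-alikes: they are no part of the job. Of the things that look like the pointer_stand, the largest one is meant.

How it is judged:
By the outcome, as a careful person would: the job done as asked, in the order asked, and still so for the second after the job is handed in, with the robot touching nothing.
It also fails if it takes over 72 s, if anything falls off the work surface, if the arm or the gripper's body presses on something with over 40 N, if the wrist force passes 120 N, or if a joint passes its speed limit or range.

### The arm

A 6-joint arm with a two-finger parallel gripper is mounted at the origin on a cart in front of the work surface, level with it; the furniture and walls round the work are solid. World frame = base frame: x ahead of the robot, y to its left, z up, the work surface at z = 0. Lengths are in m, angles in rad, forces in N, time in s.
With the tool pointing down it reaches from about 0.35 to 0.875 m from the base axis. Payload 4.2 kg.
Tool frame: the origin (TCP) lies on the mounting face of the last link; the fingertips stand 173 mm ahead of it and the grasp point (between the pads) lies 155 mm ahead of it; z points along the fingers, y is the line along which they close (so a half turn about z gives the same grasp; the last joint's range is limited). The gripper opens to 85 mm and grips with 20 to 120 N. Pads are 22 mm wide; open, the fingers measure 114 mm over their backs; the gripper's body (76 mm by 85 mm) begins 54 mm behind the grasp point. The pads swing forward as they close: fully open they stand 13 mm farther back than shut.
Start: joints at [-0.945, 0.385, 0.008, 0, -1.194, -0.259], TCP at [0.224, -0.583, 0.405] pointing down, gripper open.
Joint ranges: [-3.14, 3.14], [-1.21, 2.06], [-1.07, 1.41], [-3.16, 2.05], [-2.99, -0.16], [-3.1, 3.1]. Speed limits (rad/s): [2.79, 2.79, 3.14, 3.14, 3.14, 3.14].

### API

Orientations are given as [roll, pitch, yaw] about the fixed x, y, z axes, in that order (R = Rz(yaw) Ry(pitch) Rx(roll)).
In Python, from rig import arm gives the robot as it stands. The module is installed in compiled form; this text tells all that it offers.
- The arm moves only by the tool arm_command, never from a script. Its arguments are lists of equal length, an entry for each row: "xyz": the shift along the tool's x, y, z in cm, a list of three; "turn": the turn about the tool's z in rad; "claw": the finger opening in cm, from 0 to 8.54. In form: {"xyz": [[dx, dy, dz], ...], "turn": [turn, ...], "claw": [claw, ...]}. A call has 1 to 12 rows; each row is the pose to reach, as a shift and turn from the pose commanded when the call began, along the tool's axes at that moment; what a row does not reach only later rows make up. A row lasts 1/12 s, in which the tool goes at most 41.7 mm and 7.16 degrees, less where a joint would pass 70% of its speed; a pose out of reach is approached as far as the arm can. A call with a gripper value outside its range is refused whole. The fingers move at their own pace and stop on an object; the grip force is fixed at half the most. Time passes only in rows, so rows that repeat a pose let the fingers close. It gives the time, the measured TCP pose, the force, the opening and the grip force at its end, in the units of the state.
- arm.get_obs(): the state, without advancing time (a new reading comes with each control period).
- arm.camera(name): name is "scene" or "top" or "wrist"; returns the picture (420x560x3 uint8, blue, green, red); there is no depth.
- arm.get_calibration(name): a dict with "intrinsics" (3x3 intrinsics, pixels), "world_from_camera" (4x4, takes a point from camera to world coordinates); the wrist camera has in their place "tool_from_camera" (4x4, takes a point from camera to tool coordinates, whose origin is the TCP and whose axes are the flange's). Camera axes: x right, y down, z forward; pixel columns grow to the right and rows downward; lengths in m; the calibration is good to about 2 mm. The wrist camera is an equidistant fisheye: a pixel r from the principal point sees the ray r / f radians off the axis. A picture is of the moment at which its call begins: read the wrist's pose just before it. get_calibration takes no time and is no camera call.
- arm.hand_in(): hands the job in; it is judged then, once.
The state is a dict: "time_s": time; "joint_positions": joint angles; "joint_vel": joint speeds; "effort": joint torques, N m; "ee_pos": TCP position; "ee_rot": TCP orientation; "ft_force": force on the tool from outside, world axes, zero at the start; "torque": the same for the moment, N m; "opening": finger opening in m; "grip_force": force on a finger pad.
Only numpy, scipy, OpenCV 4.12 (cv2) and the standard library are available. Lean on these libraries where they do the work, as an engineer would, in place of code of your own. Each camera call takes 0.05 s, during which the arm holds its last target. There are 200 camera calls.

## Working session

There is one attempt and no reset: what is moved stays moved. The work goes in short steps, Python scripts to look and compute and a tool call to move; the robot and the scene stay as the last step left them, time stands still between calls to the robot, and variables do not carry over. Pictures are saved under pics/ and viewed, at most 10 in all, crops included, and the job is handed in when it is done.

Besides the shell and the picture viewer there is one more tool, called after "Emit:" as name(argument=value, ...), one argument or row to a line, values as JSON. arm_command: Moves the arm, as the interface text tells. Its arguments: {"type":"object","properties":{"xyz":{"type":"array","items":{"type":"array","items":{"type":"number"}}},"turn":{"type":"array","items":{"type":"number"}},"claw":{"type":"array","items":{"type":"number"}}},"required":["xyz","turn","claw"]}

```bash
mkdir -p pics; python3 - <<'E'
from rig import arm
import cv2,numpy as np,json
for n in ["scene","top"]:
    im=arm.camera(n); cv2.imwrite(f"pics/{n}0.png",im)
    c=arm.get_calibration(n); print(n,np.round(c["intrinsics"],1).tolist(),np.round(c["world_from_camera"],4).tolist())
a=cv2.imread("pics/top0.png");cv2.imwrite("pics/top0b.png",cv2.resize(a,(800,600),interpolation=cv2.INTER_CUBIC))
a=cv2.imread("pics/scene0.png");cv2.imwrite("pics/scene0b.png",cv2.resize(a,(800,600),interpolation=cv2.INTER_CUBIC))
o=arm.get_obs();print(o)
E
```

```text
scene [[378.9, 0.0, 287.2], [0.0, 378.9, 209.0], [0.0, 0.0, 1.0]] [[-0.8869, -0.3443, 0.3079, 0.2783], [-0.4619, 0.6534, -0.5998, 0.4863], [0.0053, -0.6742, -0.7385, 0.8467], [0.0, 0.0, 0.0, 1.0]]
top [[507.8, 0.0, 273.1], [0.0, 507.8, 212.9], [0.0, 0.0, 1.0]] [[0.0049, -0.9991, 0.0428, 0.5203], [-0.9998, -0.0057, -0.0173, -0.0907], [0.0176, -0.0427, -0.9989, 1.185], [0.0, 0.0, 0.0, 1.0]]
{'time_s': 0.1, 'joint_positions': array([-9.45412925e-01,  3.85455219e-01,  6.73519595e-03, -3.89767230e-04,
       -1.19397225e+00, -2.58604881e-01]), 'joint_vel': array([-0.00114272, -0.00297048,  0.00228083,  0.00252427, -0.0001608 ,
       -0.00140253]), 'effort': array([ 1.14255075e-03, -3.93319058e+01,  1.88929349e+01,  4.19800177e+00,
       -2.58468732e-03,  3.89273254e-06]), 'ee_pos': array([ 0.22409256, -0.58324343,  0.40374142]), 'ee_rot': array([ 3.13966712e+00, -1.34754369e-04, -2.77495777e+00]), 'ft_force': array([-0.2638026 ,  0.00164873,  0.03415973]), 'torque': array([-0.02184517,  0.01032594, -0.04568051]), 'grip_force': 0.0, 'opening': 0.085077450522129}
```

View pics/top0b.png

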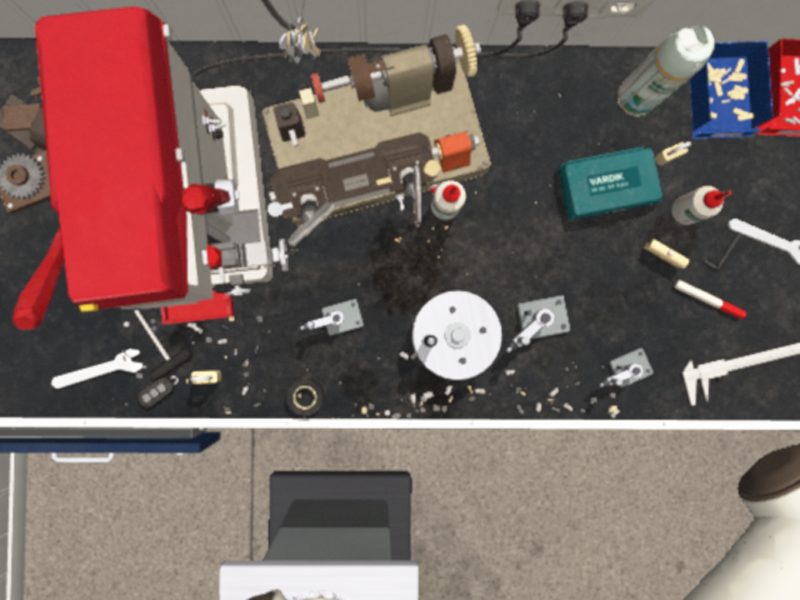

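View pics/scene0b.png

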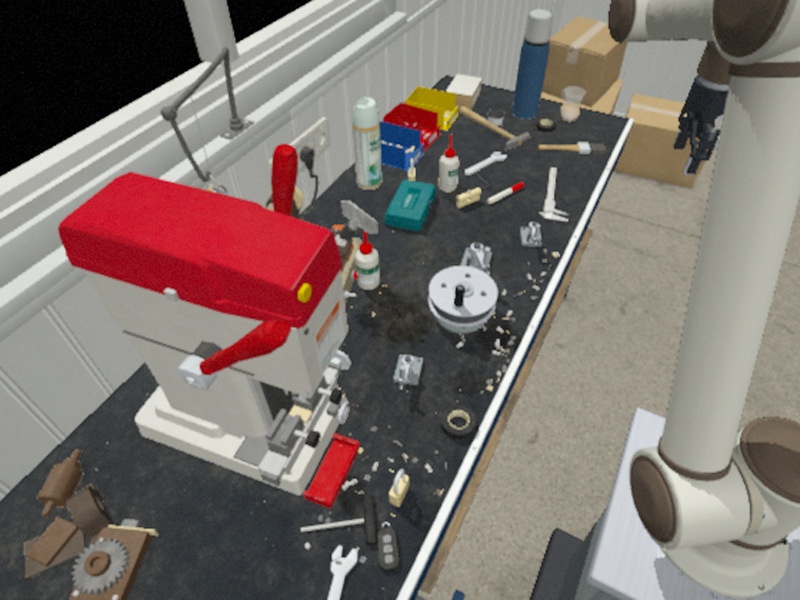

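The top view (800x600 scale) shows the pulley at (457,335), its crank at (430,341), and the large pointer stand at (543,317) with its arm pointing down-left to (513,346). The oiler is at (449,200), the tape at (305,398) and the padlock at (205,377). The scene view shows the pulley at (463,297) and its black crank at (459,295).

```bash
cat > h.py <<'E'
import numpy as np,cv2
from rig import arm
def ray(n,u,v):
    c=arm.get_calibration(n);T=c["world_from_camera"]
    d=T[:3,:3]@np.linalg.inv(c["intrinsics"])@[u,v,1]; return T[:3,3],d/np.linalg.norm(d)
def onz(n,u,v,z):
    o,d=ray(n,u,v); return o+d*(z-o[2])/d[2]
def tri(a,b):
    (o1,d1),(o2,d2)=ray("top",*a),ray("scene",*b)
    s=np.linalg.lstsq(np.c_[d1,-d2],o2-o1,rcond=None)[0]
    p,q=o1+s[0]*d1,o2+s[1]*d2
    return (p+q)/2,np.linalg.norm(p-q)
E
python3 - <<'E'
from h import *
t=cv2.imread("pics/top0.png");s=cv2.imread("pics/scene0.png")
a=cv2.resize(t[195:275,280:410],None,fx=6,fy=6,interpolation=cv2.INTER_CUBIC)
cv2.imwrite("pics/tc.png",a)
b=cv2.resize(s[160:240,285:385],None,fx=7,fy=7,interpolation=cv2.INTER_CUBIC)
cv2.imwrite("pics/sc.png",b)
# flange outline in top
m=(t.min(2)>150).astype(np.uint8); 
n,l,st,ce=cv2.connectedComponentsWithStats(m)
k=l[240,325];print(st[k],ce[k])
c=max(cv2.findContours((l==k).astype(np.uint8),0,1)[0],key=cv2.contourArea)
e=cv2.fitEllipse(cv2.convexHull(c));print(e,onz("top",*e[0],.07),e[1][0]/507.8*1.115)
E
```

```text
[ 289  204   62   62 2926] [320.0328093  234.04032809]
((319.6702575683594, 234.14877319335938), (61.83711624145508, 62.143856048583984), 142.45306396484375) [ 0.52200263 -0.21263198  0.07      ] 0.1357786227042584
```

View pics/tc.png

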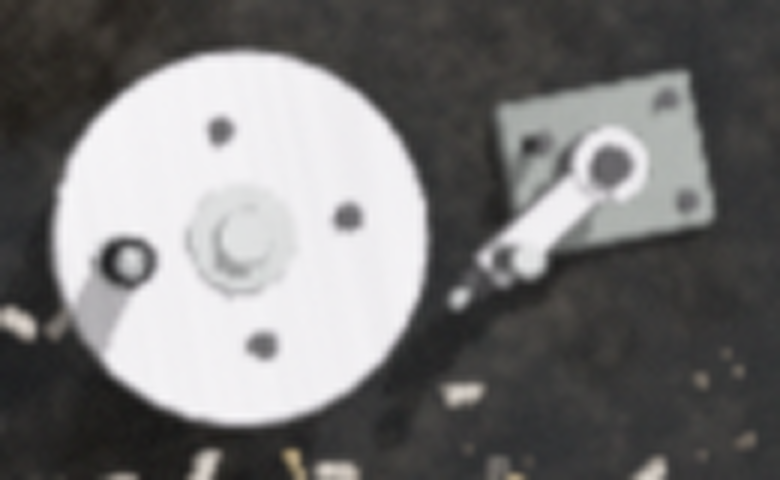

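View pics/sc.png

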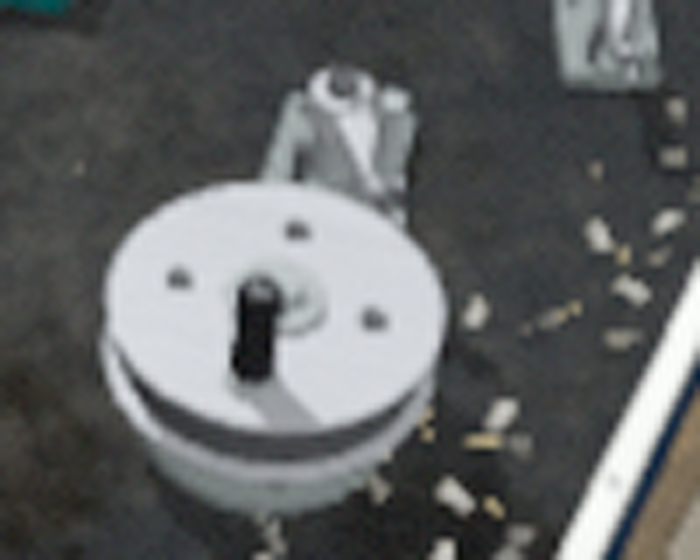

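Top crop: sleeve top at (127,263), post at (610,163), pin top at (530,260), all in 6x pixels. Scene crop: sleeve top at (262,290), pin top at (395,98), post at (343,85), in 7x pixels.

```bash
python3 - <<'E'
from h import *
T=lambda x,y:(280+x/6-.4,195+y/6-.4)
S=lambda x,y:(285+x/7-.4,160+y/7-.4)
for n,a,b,z in [("sleeve",(127,263),(262,290),.122),("post",(610,163),(343,85),.069),("pin",(530,260),(395,98),.103),("hub",(245,240),(298,300),.082)]:
    print(n,tri(T(*a),S(*b)),onz("top",*T(*a),z),onz("scene",*S(*b),z))
o=arm.get_obs();print(o["ee_pos"],o["ee_rot"])
A=np.array([.522,-.2126]);P=onz("top",*T(610,163),.069)[:2]
d=P-A;print(np.linalg.norm(d),np.degrees(np.arctan2(d[1],d[0])))
E
```

```text
sleeve (array([ 0.51198788, -0.16740891,  0.12510217]), np.float64(0.001722300357834953)) [ 0.51276643 -0.16731401  0.122     ] [ 0.51219768 -0.17056293  0.122     ]
post (array([ 0.54938034, -0.34945784,  0.0676528 ]), np.float64(0.0013722176462121968)) [ 0.54998365 -0.34889334  0.069     ] [ 0.54828625 -0.34829806  0.069     ]
pin (array([ 0.51397978, -0.31202852,  0.10509452]), np.float64(0.0009009620795761629)) [ 0.51438972 -0.31229454  0.103     ] [ 0.5142337  -0.31447655  0.103     ]
hub (array([ 0.51705701, -0.21557213,  0.07236399]), np.float64(0.00848064328474564)) [ 0.52101263 -0.21298299  0.082     ] [ 0.51022325 -0.20846921  0.082     ]
[ 0.22409256 -0.58324343  0.40374142] [ 3.13966712e+00 -1.34754369e-04 -2.77495777e+00]
0.1391364769399848 -78.3973213778878
```

Emit:
arm_command(
  xyz=[
    [-4, 1.7, 0],
    [-8, 3.5, 0],
    [-11.5, 5.1, 0],
    [-15, 6.6, 0],
    [-19, 8.4, 0],
    [-22.5, 9.9, 0],
    [-26, 11.5, 0],
    [-30, 13.2, 0],
    [-33.8, 14.9, 0],
    [-33.8, 14.9, 3],
    [-33.8, 14.9, 6],
    [-33.8, 14.9, 6],
  ],
  turn=[0, 0, 0, 0, 0, 0, 0, 0, 0, 0, 0, 0],
  claw=[0, 0, 0, 0, 0, 0, 0, 0, 0, 0, 0, 0],
)

```text
time_s: 1.1
ee_pos: [0.4851, -0.3212, 0.3382]
ee_rot: [3.131, -0.008, -2.774]
ft_force: [-1.4, 0.1, -2.1]
opening: -0.0003
grip_force: 0.0
```

```bash
python3 - <<'E'
from h import *
o=arm.get_obs();print(o["time_s"],o["ee_pos"],o["ee_rot"],o["opening"],o["ft_force"])
cv2.imwrite("pics/w1.png",arm.camera("wrist"))
c=arm.get_calibration("wrist");print(c)
E
```

```text
1.1 [ 0.48507168 -0.32120613  0.33819737] [ 3.13134285 -0.00849051 -2.77447033] -0.00029560958305629764 [-1.36238442  0.09924306 -2.08119009]
{'intrinsics': array([[325.1922621 ,   0.        , 278.70379678],
       [  0.        , 325.1922621 , 214.53903833],
       [  0.        ,   0.        ,   1.        ]]), 'tool_from_camera': array([[-1.86620840e-05, -9.63121746e-01, -2.69065979e-01,
         6.81469790e-02],
       [ 9.99999435e-01,  2.67881923e-04, -1.02824214e-03,
        -5.43971813e-04],
       [ 1.06240028e-03, -2.69065847e-01,  9.63121198e-01,
         3.11153198e-02],
       [ 0.00000000e+00,  0.00000000e+00,  0.00000000e+00,
         1.00000000e+00]])}
```

View pics/w1.png

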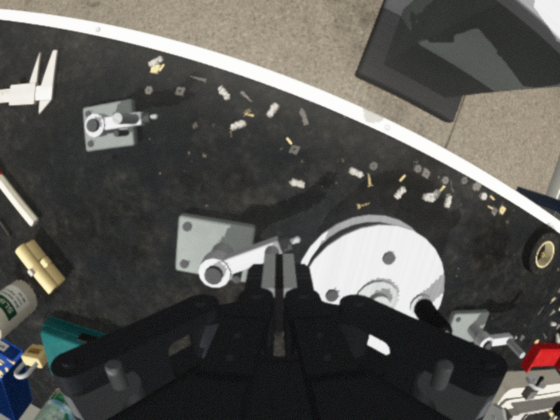

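The fingers, at (278,260), are now just short of the pin; the large stand is at (215,260) and the pulley at (375,270). I'll descend and then push.

Emit:
arm_command(
  xyz=[
    [0, 0, 3],
    [0, 0, 6],
    [0, 0, 9],
    [0, 0, 9],
    [0, 0, 9],
    [0, 0, 9],
  ],
  turn=[0, 0, 0, 0, 0, 0],
  claw=[0, 0, 0, 0, 0, 0],
)

```text
time_s: 1.65
ee_pos: [0.4872, -0.324, 0.2574]
ee_rot: [-3.138, 0.003, -2.774]
ft_force: [0.9, -0.8, 0.6]
opening: -0.0002
grip_force: 0.0
```

Emit:
arm_command(
  xyz=[
    [-0.3, 0, 0],
    [-0.6, 0, 0],
    [-0.9, 0, 0],
    [-1.1, 0, 0],
    [-1.1, 0, 0],
    [-1.1, 0, 0],
  ],
  turn=[0, 0, 0, 0, 0, 0],
  claw=[0, 0, 0, 0, 0, 0],
)

```text
time_s: 2.15
ee_pos: [0.4967, -0.319, 0.2549]
ee_rot: [-3.141, 0.0, -2.774]
ft_force: [-0.4, 0.3, -0.1]
opening: -0.0001
grip_force: 0.0
```

Emit:
arm_command(
  xyz=[
    [-0.1, 0, 0],
    [-0.2, 0, 0],
    [-0.3, 0, 0],
    [-0.4, 0, 0],
    [-0.5, 0, 0],
    [-0.6, 0, 0],
  ],
  turn=[0, 0, 0, 0, 0, 0],
  claw=[0, 0, 0, 0, 0, 0],
)

```text
time_s: 2.65
ee_pos: [0.4998, -0.318, 0.2546]
ee_rot: [3.138, -0.007, -2.776]
ft_force: [-9.8, -5.7, 5.0]
opening: 0.0001
grip_force: 5.4
```

Emit:
arm_command(
  xyz=[
    [-0.1, 0, 0],
    [-0.2, 0.1, 0],
    [-0.3, 0.1, 0],
    [-0.4, 0.1, 0],
    [-0.5, 0.1, 0],
    [-0.6, 0.2, 0],
    [-0.7, 0.2, 0],
    [-0.8, 0.2, 0],
    [-0.9, 0.2, 0],
    [-1.0, 0.2, 0],
  ],
  turn=[0, 0, 0, 0, 0, 0, 0, 0, 0, 0],
  claw=[0, 0, 0, 0, 0, 0, 0, 0, 0, 0],
)

```text
time_s: 3.48
ee_pos: [0.5072, -0.3121, 0.2546]
ee_rot: [3.135, -0.01, -2.776]
ft_force: [-12.2, -1.4, 7.6]
opening: -0.0001
grip_force: 6.0
```

Emit:
arm_command(
  xyz=[
    [-0.1, 0, 0],
    [-0.2, 0.1, 0],
    [-0.3, 0.1, 0],
    [-0.4, 0.1, 0],
    [-0.5, 0.1, 0],
    [-0.6, 0.2, 0],
    [-0.7, 0.2, 0],
    [-0.8, 0.2, 0],
    [-0.9, 0.2, 0],
    [-1.0, 0.2, 0],
  ],
  turn=[0, 0, 0, 0, 0, 0, 0, 0, 0, 0],
  claw=[0, 0, 0, 0, 0, 0, 0, 0, 0, 0],
)

```text
time_s: 4.32
ee_pos: [0.5159, -0.3065, 0.2545]
ee_rot: [3.135, -0.01, -2.776]
ft_force: [-11.3, -0.9, 7.7]
opening: 0.0001
grip_force: 5.6
```

Emit:
arm_command(
  xyz=[
    [-0.1, 0, 0],
    [-0.2, 0, 0],
    [-0.3, 0, 0],
    [-0.4, 0.1, 0],
    [-0.5, 0.1, 0],
    [-0.5, 0.1, 0],
  ],
  turn=[0, 0, 0, 0, 0, 0],
  claw=[0, 0, 0, 0, 0, 0],
)

```text
time_s: 4.82
ee_pos: [0.5207, -0.3041, 0.2545]
ee_rot: [3.137, -0.009, -2.776]
ft_force: [-11.2, -2.8, 6.1]
opening: 0.0002
grip_force: 5.2
```

Emit:
arm_command(
  xyz=[
    [-0.05, 0, 0],
    [-0.1, 0, 0],
    [-0.15, 0, 0],
    [-0.2, 0, 0],
  ],
  turn=[0, 0, 0, 0],
  claw=[0, 0, 0, 0],
)

```text
time_s: 5.15
ee_pos: [0.5224, -0.3035, 0.2545]
ee_rot: [3.137, -0.009, -2.776]
ft_force: [-10.2, -4.7, 5.7]
opening: 0.0001
grip_force: 5.5
```

Emit:
arm_command(
  xyz=[
    [-0.05, 0, 0],
    [-0.1, 0, 0],
  ],
  turn=[0, 0],
  claw=[0, 0],
)

```text
time_s: 5.32
ee_pos: [0.5234, -0.3032, 0.2545]
ee_rot: [3.137, -0.009, -2.776]
ft_force: [-10.4, -4.7, 6.3]
opening: 0.0003
grip_force: 5.5
```

Emit:
arm_command(
  xyz=[
    [-0.05, 0, 0],
    [-0.1, 0, 0],
  ],
  turn=[0, 0],
  claw=[0, 0],
)

```text
time_s: 5.48
ee_pos: [0.5238, -0.3031, 0.2545]
ee_rot: [3.136, -0.011, -2.776]
ft_force: [-13.4, -5.9, 6.4]
opening: -0.0001
grip_force: 6.9
```

Emit:
arm_command(
  xyz=[
    [-0.05, 0, 0],
    [-0.05, 0, 0],
  ],
  turn=[0, 0],
  claw=[0, 0],
)

```text
time_s: 5.65
ee_pos: [0.524, -0.303, 0.2545]
ee_rot: [3.136, -0.012, -2.776]
ft_force: [-11.7, -5.5, 7.5]
opening: 0.0002
grip_force: 7.0
```

Emit:
arm_command(
  xyz=[
    [-0.05, 0, 0],
    [-0.05, 0, 0],
  ],
  turn=[0, 0],
  claw=[0, 0],
)

```text
time_s: 5.82
ee_pos: [0.5241, -0.303, 0.2545]
ee_rot: [3.136, -0.013, -2.777]
ft_force: [-13.5, -5.8, 9.7]
opening: 0.0002
grip_force: 7.5
```

Emit:
arm_command(
  xyz=[
    [-0.05, 0, 0],
    [-0.1, 0, 0],
    [-0.1, 0, 0],
  ],
  turn=[0, 0, 0],
  claw=[0, 0, 0],
)

```text
time_s: 6.07
ee_pos: [0.5245, -0.303, 0.2545]
ee_rot: [3.135, -0.014, -2.777]
ft_force: [-15.6, -7.5, 8.6]
opening: -0.0001
grip_force: 8.6
```

Emit:
arm_command(
  xyz=[
    [-0.05, 0, 0],
    [-0.1, 0, 0],
    [-0.1, 0, 0],
  ],
  turn=[0, 0, 0],
  claw=[0, 0, 0],
)

```text
time_s: 6.32
ee_pos: [0.5249, -0.3029, 0.2545]
ee_rot: [3.134, -0.016, -2.777]
ft_force: [-16.7, -9.0, 10.6]
opening: 0.0001
grip_force: 9.7
```

Emit:
arm_command(
  xyz=[
    [0.5, 0, 0],
    [2, 0, 0],
    [3, 0, 0],
    [3, 0, -3.5],
    [3, 0, -7],
    [3, 0, -10],
    [3, 0, -10],
    [3, 0, -10],
  ],
  turn=[0, 0, 0, 0, 0, 0, 0, 0],
  claw=[0, 0, 0, 0, 0, 0, 0, 0],
)

```text
time_s: 6.98
ee_pos: [0.5022, -0.3116, 0.3571]
ee_rot: [-3.138, 0.005, -2.775]
ft_force: [0.2, 0.9, -1.5]
opening: -0.0002
grip_force: 0.0
```

```bash
python3 - <<'E'
from h import *
o=arm.get_obs();print(o["time_s"],o["ee_pos"],o["ee_rot"],o["ft_force"])
t=arm.camera("top");s=arm.camera("scene")
a=cv2.resize(t[195:275,280:410],None,fx=4,fy=4,interpolation=cv2.INTER_CUBIC)
b=cv2.resize(s[160:240,285:385],None,fx=4,fy=4,interpolation=cv2.INTER_CUBIC)
w=cv2.resize(arm.camera("wrist"),(427,320))
cv2.imwrite("pics/m2.png",np.vstack([np.hstack([a[:, :520],np.zeros((320,0,3),np.uint8)]),np.zeros((0,520,3),np.uint8)]) if 0 else np.hstack([a,b[:,:280]]))
E
```

```text
6.9833 [ 0.50221058 -0.3116437   0.35706648] [-3.13827868  0.00491938 -2.77468094] [ 0.23449534  0.87232762 -1.46760027]
```

View pics/m2.png

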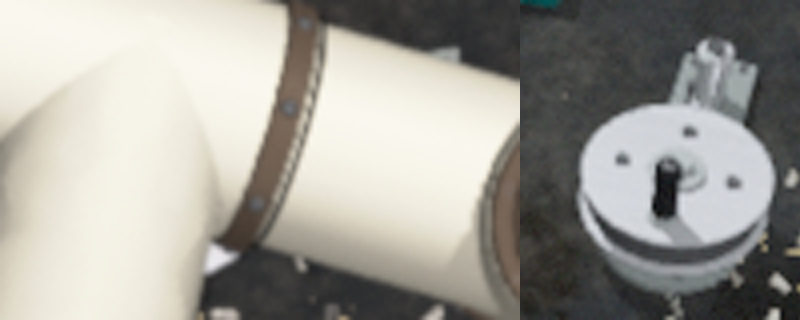

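The scene crop shows the pointer arm pointing straight from its post (717,48) at the arbor, so the arm is in. Next I grasp the crank sleeve.

Emit:
arm_command(
  xyz=[
    [-1.2, 2.6, 0],
    [-2.5, 5.2, 0],
    [-3.8, 7.8, 0],
    [-5, 10.4, 0],
    [-6.2, 13, 0],
    [-6.2, 13, 0],
    [-6.2, 13, 2.5],
    [-6.2, 13, 5],
    [-6.2, 13, 7.5],
    [-6.2, 13, 9.5],
    [-6.2, 13, 9.5],
    [-6.2, 13, 9.5],
  ],
  turn=[0, 0, 0, 0, 0, 0, 0, 0, 0, 0, 0, 0],
  claw=[4.5, 4.5, 4.5, 4.5, 4.5, 4.5, 4.5, 4.5, 4.5, 4.5, 4.5, 4.5],
)

```text
time_s: 8.13
ee_pos: [0.5131, -0.1682, 0.2581]
ee_rot: [3.14, -0.004, -2.775]
ft_force: [1.0, 0.2, 0.1]
opening: 0.0449
grip_force: 0.0
```

```bash
python3 - <<'E'
from h import *
o=arm.get_obs();print(o["time_s"],o["ee_pos"],o["ee_rot"],o["ft_force"],o["opening"])
w=arm.camera("wrist");s=arm.camera("scene")
cv2.imwrite("pics/m3.png",np.hstack([w[120:420,80:480],cv2.resize(s[140:240,285:418],(400,300))]))
E
```

```text
8.1333 [ 0.51310264 -0.16824798  0.25809285] [ 3.14009314 -0.00420896 -2.77479737] [0.98879796 0.23622346 0.14142815] 0.04487986084788771
```

View pics/m3.png

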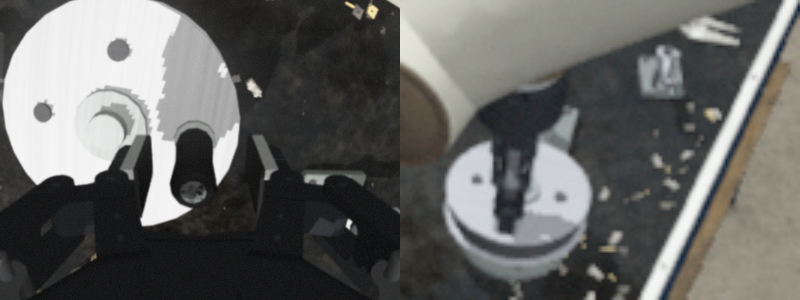

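The wrist view shows the sleeve, at (193,165) in the crop, centred between the open fingers. I'll close.

Emit:
arm_command(
  xyz=[
    [0, 0, 0],
    [0, 0, 0],
    [0, 0, 0],
    [0, 0, 0],
    [0, 0, 0],
    [0, 0, 0],
  ],
  turn=[0, 0, 0, 0, 0, 0],
  claw=[1, 1, 1, 1, 1, 1],
)

```text
time_s: 8.73
ee_pos: [0.5144, -0.169, 0.2614]
ee_rot: [-3.138, 0.004, -2.774]
ft_force: [1.7, -5.9, 0.7]
opening: 0.0164
grip_force: 58.3
```

```bash
cat > arc.py <<'E'
# arc.py th0 step n k : rows (cm, tool frame) for circle about A starting at crank angle th0
import sys,numpy as np
A=np.array([.522,-.2126]);r=.045
yaw=-2.775;ex=np.array([np.cos(yaw),np.sin(yaw)]);ey=np.array([np.sin(yaw),-np.cos(yaw)])
def go(t0,t1,n):
    p=lambda t:r*100*np.array([np.cos(np.radians(t)),np.sin(np.radians(t))])
    o=[]
    for i in range(1,n+1):
        d=p(t0+(t1-t0)*i/n)-p(t0); o.append([round(float(d@ex),2),round(float(d@ey),2),0])
    return o
if __name__=="__main__":
    t=float(sys.argv[1]);st=float(sys.argv[2]);n=int(sys.argv[3])
    for k in range(int(sys.argv[4])): print(t+st,go(t,t+st,n)); t+=st
E
python3 - <<'E'
from h import *
o=arm.get_obs();print(o["time_s"],o["ee_pos"],o["ee_rot"],o["ft_force"],o["torque"],o["opening"],o["grip_force"])
d=o["ee_pos"][:2]-[.522,-.2126];print(np.hypot(*d),np.degrees(np.arctan2(d[1],d[0])))
E
python3 arc.py 101 20 6 18
```

```text
8.7333 [ 0.51436247 -0.1689835   0.26143582] [-3.13803241  0.00369529 -2.77412839] [ 1.67021788 -5.90584779  0.73920048] [-1.42755988 -0.47281282 -0.00413821] 0.016388805913998897 58.34697668029406
0.044280144787452 99.9321658439707
121.0 [[0.26, 0.04, 0], [0.52, 0.06, 0], [0.78, 0.07, 0], [1.04, 0.06, 0], [1.3, 0.04, 0], [1.56, 0.0, 0]]
141.0 [[0.26, -0.05, 0], [0.51, -0.12, 0], [0.76, -0.2, 0], [1.0, -0.3, 0], [1.24, -0.41, 0], [1.47, -0.53, 0]]
161.0 [[0.22, -0.14, 0], [0.44, -0.29, 0], [0.64, -0.45, 0], [0.84, -0.62, 0], [1.02, -0.81, 0], [1.2, -1.0, 0]]
181.0 [[0.16, -0.21, 0], [0.31, -0.42, 0], [0.45, -0.64, 0], [0.57, -0.87, 0], [0.68, -1.11, 0], [0.78, -1.35, 0]]
201.0 [[0.08, -0.25, 0], [0.15, -0.5, 0], [0.2, -0.76, 0], [0.24, -1.02, 0], [0.26, -1.28, 0], [0.27, -1.54, 0]]
221.0 [[-0.01, -0.26, 0], [-0.03, -0.52, 0], [-0.07, -0.78, 0], [-0.12, -1.04, 0], [-0.19, -1.29, 0], [-0.27, -1.54, 0]]
241.0 [[-0.1, -0.24, 0], [-0.21, -0.48, 0], [-0.33, -0.71, 0], [-0.47, -0.93, 0], [-0.62, -1.15, 0], [-0.78, -1.35, 0]]
261.0 [[-0.17, -0.2, 0], [-0.36, -0.38, 0], [-0.55, -0.55, 0], [-0
[... 476 characters left out ...]
2, 0], [-1.02, 0.81, 0], [-1.2, 1.0, 0]]
361.0 [[-0.16, 0.21, 0], [-0.31, 0.42, 0], [-0.45, 0.64, 0], [-0.57, 0.87, 0], [-0.68, 1.11, 0], [-0.78, 1.35, 0]]
381.0 [[-0.08, 0.25, 0], [-0.15, 0.5, 0], [-0.2, 0.76, 0], [-0.24, 1.02, 0], [-0.26, 1.28, 0], [-0.27, 1.54, 0]]
401.0 [[0.01, 0.26, 0], [0.03, 0.52, 0], [0.07, 0.78, 0], [0.12, 1.04, 0], [0.19, 1.29, 0], [0.27, 1.54, 0]]
421.0 [[0.1, 0.24, 0], [0.21, 0.48, 0], [0.33, 0.71, 0], [0.47, 0.93, 0], [0.62, 1.15, 0], [0.78, 1.35, 0]]
441.0 [[0.17, 0.2, 0], [0.36, 0.38, 0], [0.55, 0.55, 0], [0.76, 0.72, 0], [0.97, 0.87, 0], [1.2, 1.0, 0]]
461.0 [[0.23, 0.12, 0], [0.47, 0.23, 0], [0.71, 0.33, 0], [0.96, 0.41, 0], [1.21, 0.48, 0], [1.47, 0.53, 0]]
```

Emit:
arm_command(
  xyz=[
    [0.26, 0.04, 0],
    [0.52, 0.06, 0],
    [0.78, 0.07, 0],
    [1.04, 0.06, 0],
    [1.3, 0.04, 0],
    [1.56, 0.0, 0],
  ],
  turn=[0, 0, 0, 0, 0, 0],
  claw=[1, 1, 1, 1, 1, 1],
)

```text
time_s: 9.23
ee_pos: [0.5002, -0.1743, 0.2615]
ee_rot: [-3.138, 0.006, -2.774]
ft_force: [3.2, -4.3, -1.0]
opening: 0.0166
grip_force: 58.5
```

Emit:
arm_command(
  xyz=[
    [0.26, -0.05, 0],
    [0.51, -0.12, 0],
    [0.76, -0.2, 0],
    [1.0, -0.3, 0],
    [1.24, -0.41, 0],
    [1.47, -0.53, 0],
  ],
  turn=[0, 0, 0, 0, 0, 0],
  claw=[1, 1, 1, 1, 1, 1],
)

```text
time_s: 9.73
ee_pos: [0.4885, -0.1843, 0.2614]
ee_rot: [-3.138, 0.006, -2.774]
ft_force: [5.0, -2.9, 2.2]
opening: 0.0166
grip_force: 58.7
```

Emit:
arm_command(
  xyz=[
    [0.22, -0.14, 0],
    [0.44, -0.29, 0],
    [0.64, -0.45, 0],
    [0.84, -0.62, 0],
    [1.02, -0.81, 0],
    [1.2, -1.0, 0],
  ],
  turn=[0, 0, 0, 0, 0, 0],
  claw=[1, 1, 1, 1, 1, 1],
)

```text
time_s: 10.23
ee_pos: [0.4808, -0.1977, 0.2614]
ee_rot: [-3.139, 0.005, -2.774]
ft_force: [4.6, -0.8, 6.2]
opening: 0.0164
grip_force: 59.1
```

Emit:
arm_command(
  xyz=[
    [0.16, -0.21, 0],
    [0.31, -0.42, 0],
    [0.45, -0.64, 0],
    [0.57, -0.87, 0],
    [0.68, -1.11, 0],
    [0.78, -1.35, 0],
  ],
  turn=[0, 0, 0, 0, 0, 0],
  claw=[1, 1, 1, 1, 1, 1],
)

```text
time_s: 10.73
ee_pos: [0.4782, -0.2129, 0.2614]
ee_rot: [-3.139, 0.004, -2.774]
ft_force: [4.1, 0.5, 6.9]
opening: 0.0168
grip_force: 59.3
```

Emit:
arm_command(
  xyz=[
    [0.08, -0.25, 0],
    [0.15, -0.5, 0],
    [0.2, -0.76, 0],
    [0.24, -1.02, 0],
    [0.26, -1.28, 0],
    [0.27, -1.54, 0],
  ],
  turn=[0, 0, 0, 0, 0, 0],
  claw=[1, 1, 1, 1, 1, 1],
)

```text
time_s: 11.23
ee_pos: [0.4808, -0.2281, 0.2614]
ee_rot: [-3.14, 0.003, -2.774]
ft_force: [1.4, 1.0, 8.2]
opening: 0.0165
grip_force: 59.4
```

Emit:
arm_command(
  xyz=[
    [-0.01, -0.26, 0],
    [-0.03, -0.52, 0],
    [-0.07, -0.78, 0],
    [-0.12, -1.04, 0],
    [-0.19, -1.29, 0],
    [-0.27, -1.54, 0],
  ],
  turn=[0, 0, 0, 0, 0, 0],
  claw=[1, 1, 1, 1, 1, 1],
)

```text
time_s: 11.73
ee_pos: [0.4883, -0.2414, 0.2613]
ee_rot: [-3.141, 0.001, -2.774]
ft_force: [1.3, 1.5, 8.9]
opening: 0.0167
grip_force: 59.5
```

Emit:
arm_command(
  xyz=[
    [-0.1, -0.24, 0],
    [-0.21, -0.48, 0],
    [-0.33, -0.71, 0],
    [-0.47, -0.93, 0],
    [-0.62, -1.15, 0],
    [-0.78, -1.35, 0],
  ],
  turn=[0, 0, 0, 0, 0, 0],
  claw=[1, 1, 1, 1, 1, 1],
)

```text
time_s: 12.23
ee_pos: [0.4999, -0.2514, 0.2613]
ee_rot: [3.142, -0.001, -2.774]
ft_force: [-1.3, -0.2, 11.2]
opening: 0.0167
grip_force: 59.6
```

Emit:
arm_command(
  xyz=[
    [-0.17, -0.2, 0],
    [-0.36, -0.38, 0],
    [-0.55, -0.55, 0],
    [-0.76, -0.72, 0],
    [-0.97, -0.87, 0],
    [-1.2, -1.0, 0],
  ],
  turn=[0, 0, 0, 0, 0, 0],
  claw=[1, 1, 1, 1, 1, 1],
)

```text
time_s: 12.73
ee_pos: [0.5143, -0.2572, 0.2613]
ee_rot: [-3.141, -0.002, -2.774]
ft_force: [-2.1, -5.0, 8.8]
opening: 0.0173
grip_force: 59.6
```

Emit:
arm_command(
  xyz=[
    [-0.23, -0.12, 0],
    [-0.47, -0.23, 0],
    [-0.71, -0.33, 0],
    [-0.96, -0.41, 0],
    [-1.21, -0.48, 0],
    [-1.47, -0.53, 0],
  ],
  turn=[0, 0, 0, 0, 0, 0],
  claw=[1, 1, 1, 1, 1, 1],
)

```text
time_s: 13.23
ee_pos: [0.5304, -0.2575, 0.2614]
ee_rot: [-3.139, -0.001, -2.774]
ft_force: [0.6, -7.3, 6.8]
opening: 0.0163
grip_force: 59.3
```

Emit:
arm_command(
  xyz=[
    [-0.26, -0.04, 0],
    [-0.52, -0.06, 0],
    [-0.78, -0.07, 0],
    [-1.04, -0.06, 0],
    [-1.3, -0.04, 0],
    [-1.56, 0.0, 0],
  ],
  turn=[0, 0, 0, 0, 0, 0],
  claw=[1, 1, 1, 1, 1, 1],
)

```text
time_s: 13.73
ee_pos: [0.5458, -0.2519, 0.2614]
ee_rot: [-3.138, 0.002, -2.774]
ft_force: [3.3, -7.3, 4.3]
opening: 0.0166
grip_force: 59.1
```

Emit:
arm_command(
  xyz=[
    [-0.26, 0.05, 0],
    [-0.51, 0.12, 0],
    [-0.76, 0.2, 0],
    [-1.0, 0.3, 0],
    [-1.24, 0.41, 0],
    [-1.47, 0.53, 0],
  ],
  turn=[0, 0, 0, 0, 0, 0],
  claw=[1, 1, 1, 1, 1, 1],
)

```text
time_s: 14.23
ee_pos: [0.5582, -0.2412, 0.2614]
ee_rot: [-3.137, 0.004, -2.774]
ft_force: [5.0, -4.7, 4.1]
opening: 0.0166
grip_force: 59.0
```

Emit:
arm_command(
  xyz=[
    [-0.22, 0.14, 0],
    [-0.44, 0.29, 0],
    [-0.64, 0.45, 0],
    [-0.84, 0.62, 0],
    [-1.02, 0.81, 0],
    [-1.2, 1.0, 0],
  ],
  turn=[0, 0, 0, 0, 0, 0],
  claw=[1, 1, 1, 1, 1, 1],
)

```text
time_s: 14.73
ee_pos: [0.5659, -0.227, 0.2614]
ee_rot: [-3.138, 0.005, -2.774]
ft_force: [5.0, -2.2, 4.9]
opening: 0.0165
grip_force: 59.1
```

Emit:
arm_command(
  xyz=[
    [-0.16, 0.21, 0],
    [-0.31, 0.42, 0],
    [-0.45, 0.64, 0],
    [-0.57, 0.87, 0],
    [-0.68, 1.11, 0],
    [-0.78, 1.35, 0],
  ],
  turn=[0, 0, 0, 0, 0, 0],
  claw=[1, 1, 1, 1, 1, 1],
)

```text
time_s: 15.23
ee_pos: [0.5681, -0.2126, 0.2614]
ee_rot: [-3.137, 0.003, -2.774]
ft_force: [4.7, -8.4, 4.2]
opening: 0.0169
grip_force: 59.0
```

Emit:
arm_command(
  xyz=[
    [-0.08, 0.25, 0],
    [-0.15, 0.5, 0],
    [-0.2, 0.76, 0],
    [-0.24, 1.02, 0],
    [-0.26, 1.28, 0],
    [-0.27, 1.54, 0],
  ],
  turn=[0, 0, 0, 0, 0, 0],
  claw=[1, 1, 1, 1, 1, 1],
)

```text
time_s: 15.73
ee_pos: [0.565, -0.1966, 0.2614]
ee_rot: [-3.138, 0.004, -2.774]
ft_force: [4.3, -2.9, 5.4]
opening: 0.0164
grip_force: 59.2
```

Emit:
arm_command(
  xyz=[
    [0.01, 0.26, 0],
    [0.03, 0.52, 0],
    [0.07, 0.78, 0],
    [0.12, 1.04, 0],
    [0.19, 1.29, 0],
    [0.27, 1.54, 0],
  ],
  turn=[0, 0, 0, 0, 0, 0],
  claw=[1, 1, 1, 1, 1, 1],
)

```text
time_s: 16.23
ee_pos: [0.5561, -0.1823, 0.2614]
ee_rot: [-3.141, 0.001, -2.774]
ft_force: [0.1, -0.7, 8.8]
opening: 0.0168
grip_force: 59.4
```

Emit:
arm_command(
  xyz=[
    [0.1, 0.24, 0],
    [0.21, 0.48, 0],
    [0.33, 0.71, 0],
    [0.47, 0.93, 0],
    [0.62, 1.15, 0],
    [0.78, 1.35, 0],
  ],
  turn=[0, 0, 0, 0, 0, 0],
  claw=[1, 1, 1, 1, 1, 1],
)

```text
time_s: 16.73
ee_pos: [0.5436, -0.1729, 0.2613]
ee_rot: [-3.141, -0.0, -2.774]
ft_force: [-1.5, -1.8, 9.0]
opening: 0.0167
grip_force: 59.5
```

The drag shows near crank angle 0–20°. I'll sweep back finely through that stretch, clockwise.

```bash
python3 arc.py 421 -20 5 1; python3 arc.py 401 -5 2 13; echo; python3 arc.py 336 5 2 13
```

```text
401.0 [[-0.19, -0.25, 0], [-0.37, -0.51, 0], [-0.53, -0.78, 0], [-0.66, -1.06, 0], [-0.78, -1.35, 0]]
396.0 [[-0.06, -0.19, 0], [-0.12, -0.37, 0]]
391.0 [[-0.05, -0.19, 0], [-0.08, -0.38, 0]]
386.0 [[-0.03, -0.19, 0], [-0.05, -0.39, 0]]
381.0 [[-0.01, -0.2, 0], [-0.02, -0.39, 0]]
376.0 [[0.0, -0.2, 0], [0.02, -0.39, 0]]
371.0 [[0.02, -0.2, 0], [0.05, -0.39, 0]]
366.0 [[0.04, -0.19, 0], [0.08, -0.38, 0]]
361.0 [[0.05, -0.19, 0], [0.12, -0.37, 0]]
356.0 [[0.07, -0.18, 0], [0.15, -0.36, 0]]
351.0 [[0.09, -0.18, 0], [0.18, -0.35, 0]]
346.0 [[0.1, -0.17, 0], [0.21, -0.33, 0]]
341.0 [[0.12, -0.16, 0], [0.24, -0.31, 0]]
336.0 [[0.13, -0.15, 0], [0.27, -0.29, 0]]

341.0 [[-0.14, 0.14, 0], [-0.27, 0.29, 0]]
346.0 [[-0.12, 0.15, 0], [-0.24, 0.31, 0]]
351.0 [[-0.11, 0.16, 0], [-0.21, 0.33, 0]]
356.0 [[-0.09, 0.17, 0], [-0.18, 0.35, 0]]
361.0 [[-0.08, 0.18, 0], [-0.15, 0.36, 0]]
366.0 [[-0.06, 0.19, 0], [-0.12, 0.37, 0]]
371.0 [[-0.05, 0.19, 0], [-0.08, 0.38, 0]]
376.0 [[-0.03, 0.19, 0], [-0.05, 0.39, 0]]
381.0 [[-0.01, 0.2, 0], [-0.02, 0.39, 0]]
386.0 [[0.0, 0.2, 0], [0.02, 0.39, 0]]
391.0 [[0.02, 0.2, 0], [0.05, 0.39, 0]]
396.0 [[0.04, 0.19, 0], [0.08, 0.38, 0]]
401.0 [[0.05, 0.19, 0], [0.12, 0.37, 0]]
```

Emit:
arm_command(
  xyz=[
    [-0.19, -0.25, 0],
    [-0.37, -0.51, 0],
    [-0.53, -0.78, 0],
    [-0.66, -1.06, 0],
    [-0.78, -1.35, 0],
  ],
  turn=[0, 0, 0, 0, 0],
  claw=[1, 1, 1, 1, 1],
)

```text
time_s: 17.15
ee_pos: [0.5561, -0.1822, 0.2613]
ee_rot: [-3.141, 0.001, -2.774]
ft_force: [1.1, 1.1, 8.4]
opening: 0.0165
grip_force: 59.5
```

Emit:
arm_command(
  xyz=[
    [-0.06, -0.19, 0],
    [-0.12, -0.37, 0],
  ],
  turn=[0, 0],
  claw=[1, 1],
)

```text
time_s: 17.32
ee_pos: [0.5587, -0.1853, 0.2613]
ee_rot: [-3.141, 0.002, -2.774]
ft_force: [0.7, 1.3, 8.7]
opening: 0.0165
grip_force: 59.5
```

Emit:
arm_command(
  xyz=[
    [-0.05, -0.19, 0],
    [-0.08, -0.38, 0],
  ],
  turn=[0, 0],
  claw=[1, 1],
)

```text
time_s: 17.48
ee_pos: [0.5609, -0.1885, 0.2614]
ee_rot: [-3.141, 0.002, -2.774]
ft_force: [1.9, 1.9, 7.9]
opening: 0.0168
grip_force: 59.4
```

Emit:
arm_command(
  xyz=[
    [-0.03, -0.19, 0],
    [-0.05, -0.39, 0],
  ],
  turn=[0, 0],
  claw=[1, 1],
)

```text
time_s: 17.65
ee_pos: [0.5628, -0.1918, 0.2614]
ee_rot: [-3.141, 0.002, -2.774]
ft_force: [1.7, 4.0, 8.7]
opening: 0.0166
grip_force: 59.5
```

Emit:
arm_command(
  xyz=[
    [-0.01, -0.2, 0],
    [-0.02, -0.39, 0],
  ],
  turn=[0, 0],
  claw=[1, 1],
)

```text
time_s: 17.82
ee_pos: [0.5643, -0.1948, 0.2614]
ee_rot: [3.141, 0.002, -2.774]
ft_force: [1.6, 7.3, 9.1]
opening: 0.0165
grip_force: 59.6
```

Emit:
arm_command(
  xyz=[
    [0.0, -0.2, 0],
    [0.02, -0.39, 0],
  ],
  turn=[0, 0],
  claw=[1, 1],
)

```text
time_s: 17.98
ee_pos: [0.5656, -0.1981, 0.2614]
ee_rot: [3.141, 0.003, -2.774]
ft_force: [1.7, 8.6, 9.3]
opening: 0.0162
grip_force: 59.7
```

Emit:
arm_command(
  xyz=[
    [0.02, -0.2, 0],
    [0.05, -0.39, 0],
  ],
  turn=[0, 0],
  claw=[1, 1],
)

```text
time_s: 18.15
ee_pos: [0.5667, -0.2016, 0.2614]
ee_rot: [3.14, 0.003, -2.774]
ft_force: [2.5, 9.6, 9.1]
opening: 0.0166
grip_force: 59.7
```

Emit:
arm_command(
  xyz=[
    [0.04, -0.19, 0],
    [0.08, -0.38, 0],
  ],
  turn=[0, 0],
  claw=[1, 1],
)

```text
time_s: 18.32
ee_pos: [0.5675, -0.2053, 0.2614]
ee_rot: [3.141, 0.004, -2.774]
ft_force: [3.5, 9.2, 9.0]
opening: 0.0165
grip_force: 59.6
```

Emit:
arm_command(
  xyz=[
    [0.05, -0.19, 0],
    [0.12, -0.37, 0],
  ],
  turn=[0, 0],
  claw=[1, 1],
)

```text
time_s: 18.48
ee_pos: [0.5679, -0.2092, 0.2614]
ee_rot: [3.141, 0.005, -2.774]
ft_force: [3.9, 8.9, 7.9]
opening: 0.0166
grip_force: 59.5
```

Emit:
arm_command(
  xyz=[
    [0.07, -0.18, 0],
    [0.15, -0.36, 0],
  ],
  turn=[0, 0],
  claw=[1, 1],
)

```text
time_s: 18.65
ee_pos: [0.5681, -0.2133, 0.2614]
ee_rot: [-3.141, 0.005, -2.774]
ft_force: [5.0, 7.2, 7.0]
opening: 0.0167
grip_force: 59.4
```

Emit:
arm_command(
  xyz=[
    [0.09, -0.18, 0],
    [0.18, -0.35, 0],
  ],
  turn=[0, 0],
  claw=[1, 1],
)

```text
time_s: 18.82
ee_pos: [0.5678, -0.2175, 0.2614]
ee_rot: [-3.141, 0.006, -2.774]
ft_force: [5.4, 4.7, 7.3]
opening: 0.0166
grip_force: 59.3
```

Emit:
arm_command(
  xyz=[
    [0.1, -0.17, 0],
    [0.21, -0.33, 0],
  ],
  turn=[0, 0],
  claw=[1, 1],
)

```text
time_s: 18.98
ee_pos: [0.5671, -0.2219, 0.2614]
ee_rot: [-3.139, 0.006, -2.773]
ft_force: [5.1, 1.7, 5.6]
opening: 0.0168
grip_force: 59.2
```

Emit:
arm_command(
  xyz=[
    [0.12, -0.16, 0],
    [0.24, -0.31, 0],
  ],
  turn=[0, 0],
  claw=[1, 1],
)

```text
time_s: 19.15
ee_pos: [0.566, -0.2262, 0.2614]
ee_rot: [-3.139, 0.005, -2.773]
ft_force: [4.7, -1.6, 4.7]
opening: 0.0164
grip_force: 59.1
```

Emit:
arm_command(
  xyz=[
    [0.13, -0.15, 0],
    [0.27, -0.29, 0],
  ],
  turn=[0, 0],
  claw=[1, 1],
)

```text
time_s: 19.32
ee_pos: [0.5645, -0.2302, 0.2614]
ee_rot: [-3.138, 0.005, -2.774]
ft_force: [6.2, -2.0, 4.4]
opening: 0.0166
grip_force: 59.1
```

Now the forward sweep, counter-clockwise.

Emit:
arm_command(
  xyz=[
    [-0.14, 0.14, 0],
    [-0.27, 0.29, 0],
  ],
  turn=[0, 0],
  claw=[1, 1],
)

```text
time_s: 19.48
ee_pos: [0.5658, -0.2269, 0.2614]
ee_rot: [-3.138, 0.005, -2.774]
ft_force: [5.3, -1.1, 4.1]
opening: 0.0165
grip_force: 59.2
```

Emit:
arm_command(
  xyz=[
    [-0.12, 0.15, 0],
    [-0.24, 0.31, 0],
  ],
  turn=[0, 0],
  claw=[1, 1],
)

```text
time_s: 19.65
ee_pos: [0.5669, -0.2233, 0.2614]
ee_rot: [-3.138, 0.004, -2.774]
ft_force: [5.8, -5.3, 4.4]
opening: 0.0164
grip_force: 59.2
```

Emit:
arm_command(
  xyz=[
    [-0.11, 0.16, 0],
    [-0.21, 0.33, 0],
  ],
  turn=[0, 0],
  claw=[1, 1],
)

```text
time_s: 19.82
ee_pos: [0.5675, -0.2199, 0.2614]
ee_rot: [-3.137, 0.004, -2.774]
ft_force: [4.2, -6.2, 3.5]
opening: 0.0168
grip_force: 59.2
```

Emit:
arm_command(
  xyz=[
    [-0.09, 0.17, 0],
    [-0.18, 0.35, 0],
  ],
  turn=[0, 0],
  claw=[1, 1],
)

```text
time_s: 19.98
ee_pos: [0.568, -0.2163, 0.2614]
ee_rot: [-3.137, 0.004, -2.774]
ft_force: [4.3, -7.7, 4.1]
opening: 0.0168
grip_force: 59.2
```

Emit:
arm_command(
  xyz=[
    [-0.08, 0.18, 0],
    [-0.15, 0.36, 0],
  ],
  turn=[0, 0],
  claw=[1, 1],
)

```text
time_s: 20.15
ee_pos: [0.5681, -0.2125, 0.2614]
ee_rot: [-3.137, 0.004, -2.774]
ft_force: [5.2, -8.4, 3.5]
opening: 0.0168
grip_force: 59.2
```

Emit:
arm_command(
  xyz=[
    [-0.06, 0.19, 0],
    [-0.12, 0.37, 0],
  ],
  turn=[0, 0],
  claw=[1, 1],
)

```text
time_s: 20.32
ee_pos: [0.5679, -0.2086, 0.2614]
ee_rot: [-3.137, 0.004, -2.774]
ft_force: [4.3, -7.5, 2.9]
opening: 0.0167
grip_force: 59.2
```

Emit:
arm_command(
  xyz=[
    [-0.05, 0.19, 0],
    [-0.08, 0.38, 0],
  ],
  turn=[0, 0],
  claw=[1, 1],
)

```text
time_s: 20.48
ee_pos: [0.5672, -0.2046, 0.2614]
ee_rot: [-3.137, 0.004, -2.774]
ft_force: [4.0, -6.9, 4.4]
opening: 0.0165
grip_force: 59.2
```

Emit:
arm_command(
  xyz=[
    [-0.03, 0.19, 0],
    [-0.05, 0.39, 0],
  ],
  turn=[0, 0],
  claw=[1, 1],
)

```text
time_s: 20.65
ee_pos: [0.5663, -0.2005, 0.2614]
ee_rot: [-3.138, 0.004, -2.774]
ft_force: [3.7, -5.2, 4.6]
opening: 0.0166
grip_force: 59.3
```

Emit:
arm_command(
  xyz=[
    [-0.01, 0.2, 0],
    [-0.02, 0.39, 0],
  ],
  turn=[0, 0],
  claw=[1, 1],
)

```text
time_s: 20.82
ee_pos: [0.5649, -0.1965, 0.2614]
ee_rot: [-3.138, 0.004, -2.774]
ft_force: [3.5, -3.5, 5.4]
opening: 0.0166
grip_force: 59.4
```

Emit:
arm_command(
  xyz=[
    [0.0, 0.2, 0],
    [0.02, 0.39, 0],
  ],
  turn=[0, 0],
  claw=[1, 1],
)

```text
time_s: 20.98
ee_pos: [0.5631, -0.1925, 0.2614]
ee_rot: [-3.139, 0.003, -2.774]
ft_force: [2.8, -0.6, 6.6]
opening: 0.0165
grip_force: 59.4
```

Emit:
arm_command(
  xyz=[
    [0.02, 0.2, 0],
    [0.05, 0.39, 0],
  ],
  turn=[0, 0],
  claw=[1, 1],
)

```text
time_s: 21.15
ee_pos: [0.561, -0.1886, 0.2614]
ee_rot: [-3.14, 0.002, -2.774]
ft_force: [2.2, 0.5, 8.4]
opening: 0.0163
grip_force: 59.5
```

Emit:
arm_command(
  xyz=[
    [0.04, 0.19, 0],
    [0.08, 0.38, 0],
  ],
  turn=[0, 0],
  claw=[1, 1],
)

```text
time_s: 21.32
ee_pos: [0.5587, -0.1854, 0.2614]
ee_rot: [-3.141, 0.002, -2.774]
ft_force: [0.9, -0.1, 8.2]
opening: 0.0165
grip_force: 59.6
```

Emit:
arm_command(
  xyz=[
    [0.05, 0.19, 0],
    [0.12, 0.37, 0],
  ],
  turn=[0, 0],
  claw=[1, 1],
)

```text
time_s: 21.48
ee_pos: [0.5561, -0.1823, 0.2614]
ee_rot: [-3.141, 0.001, -2.774]
ft_force: [1.3, 0.1, 8.6]
opening: 0.0167
grip_force: 59.6
```

```bash
cat > fit.py <<'E'
import numpy as np
from scipy.optimize import least_squares
cw=[(.5561,-.1822,1.1,1.1),(.5587,-.1853,.7,1.3),(.5609,-.1885,1.9,1.9),(.5628,-.1918,1.7,4),(.5643,-.1948,1.6,7.3),(.5656,-.1981,1.7,8.6),(.5667,-.2016,2.5,9.6),(.5675,-.2053,3.5,9.2),(.5679,-.2092,3.9,8.9),(.5681,-.2133,5,7.2),(.5678,-.2175,5.4,4.7),(.5671,-.2219,5.1,1.7),(.566,-.2262,4.7,-1.6),(.5645,-.2302,6.2,-2)]
cc=[(.5658,-.2269,5.3,-1.1),(.5669,-.2233,5.8,-5.3),(.5675,-.2199,4.2,-6.2),(.568,-.2163,4.3,-7.7),(.5681,-.2125,5.2,-8.4),(.5679,-.2086,4.3,-7.5),(.5672,-.2046,4,-6.9),(.5663,-.2005,3.7,-5.2),(.5649,-.1965,3.5,-3.5),(.5631,-.1925,2.8,-.6),(.561,-.1886,2.2,.5),(.5587,-.1854,.9,-.1),(.5561,-.1823,1.3,.1)]
full=[(.5144,-.169),(.5002,-.1743),(.4885,-.1843),(.4808,-.1977),(.4782,-.2129),(.4808,-.2281),(.4883,-.2414),(.4999,-.2514),(.5143,-.2572),(.5304,-.2575),(.5458,-.2519),(.5582,-.2412),(.5659,-.227),(.5681,-.2126),(.565,-.1966),(.5561,-.1823),(.5436,-.1729)]
c0=least_squares(lambda p:[np.hypot(x-p[0],y-p[1])-p[2] for x,y in full],[.522,-.2126,.045]).x
print("circle",c0)
D=[]
for s,L in((-1,cw),(1,cc)):
    for x,y,fx,fy in L:
        d=np.array([x,y])-c0[:2];a=np.arctan2(d[1],d[0]);D.append((s,np.degrees(a),-s*(-np.sin(a)*fx+np.cos(a)*fy)))
D=np.array(D)
for r in D: print(int(r[0]),round(r[1],1),round(r[2],2))
for s in(-1,1):
    d=D[D[:,0]==s];w=np.clip(d[:,2]-1.2,0,None);print("centroid",s,(w*d[:,1]).sum()/w.sum())
def mod(p):
    c,b,A,S,W=p;u=np.clip((D[:,1]-c)/W,-1,1)
    h=(1+np.cos(np.pi*u))/2
    return b+h*A-S*D[:,0]*np.sin(np.pi*u)*h   # uphill heavier
f=least_squares(lambda p:mod(p)-D[:,2],[5,.7,6,1,25]);print(f.x,np.sqrt(np.mean(f.fun**2)))
g=least_squares(lambda p:mod([*p,25])-D[:,2],[5,.7,6,1]);print(g.x)
E
python3 fit.py
```

```text
circle [ 0.52316042 -0.21301956  0.04498346]
-1 43.1 0.05
-1 38.0 0.59
-1 33.0 0.56
-1 28.2 2.72
-1 23.9 6.03
-1 19.4 7.55
-1 14.7 8.65
-1 9.9 8.46
-1 4.9 8.54
-1 -0.4 7.23
-1 -5.7 5.22
-1 -11.4 2.68
-1 -17.1 -0.15
-1 -22.6 0.53
1 -18.0 -0.59
1 -13.2 3.83
1 -8.8 5.48
1 -4.2 7.37
1 0.7 8.46
1 5.6 7.89
1 10.8 7.53
1 16.2 6.03
1 21.6 4.54
1 27.2 1.81
1 32.8 0.77
1 37.9 0.63
1 43.0 0.81
centroid -1 9.858576020274738
centroid 1 4.261602319593895
[ 7.34708511  0.10625522  8.57855523  1.66637387 32.18228934] 0.6304626408167182
[7.16670513 1.22191473 8.0338594  1.64709826]
```

```bash
python3 arc.py 401 -38 10 1
```

```text
363.0 [[-0.09, -0.28, 0], [-0.17, -0.57, 0], [-0.22, -0.87, 0], [-0.26, -1.16, 0], [-0.27, -1.46, 0], [-0.27, -1.76, 0], [-0.24, -2.06, 0], [-0.2, -2.35, 0], [-0.13, -2.64, 0], [-0.05, -2.93, 0]]
```

Emit:
arm_command(
  xyz=[
    [-0.09, -0.28, 0],
    [-0.17, -0.57, 0],
    [-0.22, -0.87, 0],
    [-0.26, -1.16, 0],
    [-0.27, -1.46, 0],
    [-0.27, -1.76, 0],
    [-0.24, -2.06, 0],
    [-0.2, -2.35, 0],
    [-0.13, -2.64, 0],
    [-0.05, -2.93, 0],
    [-0.05, -2.93, 0],
    [-0.05, -2.93, 0],
  ],
  turn=[0, 0, 0, 0, 0, 0, 0, 0, 0, 0, 0, 0],
  claw=[1, 1, 1, 1, 1, 1, 1, 1, 1, 1, 1, 1],
)

```text
time_s: 22.48
ee_pos: [0.568, -0.2093, 0.2614]
ee_rot: [-3.139, 0.004, -2.774]
ft_force: [4.8, -0.9, 5.9]
opening: 0.0167
grip_force: 59.4
```

```bash
python3 - <<'E'
from h import *
o=arm.get_obs();d=o["ee_pos"][:2]-[.52316,-.21302];a=np.arctan2(d[1],d[0]);f=o["ft_force"]
print(np.degrees(a),o["ee_pos"],f,-np.sin(a)*f[0]+np.cos(a)*f[1])
E
```

```text
4.684881266547228 [ 0.56800199 -0.20934523  0.2614082 ] [ 4.76094569 -0.90592691  5.93637084] -1.2917529052465246
```

Emit:
arm_command(
  xyz=[
    [-0.02, 0.1, 0],
    [-0.05, 0.19, 0],
    [-0.05, 0.19, 0],
    [-0.05, 0.19, 0],
    [-0.05, 0.19, 0],
    [-0.05, 0.19, 0],
    [-0.05, 0.19, 0],
    [-0.05, 0.19, 0],
  ],
  turn=[0, 0, 0, 0, 0, 0, 0, 0],
  claw=[1, 1, 1, 1, 1, 1, 1, 1],
)

```text
time_s: 23.15
ee_pos: [0.5678, -0.208, 0.2614]
ee_rot: [-3.139, 0.004, -2.774]
ft_force: [4.6, -1.1, 4.3]
opening: 0.0168
grip_force: 59.4
```

```bash
cat > st.py <<'E'
from h import *
o=arm.get_obs();d=o["ee_pos"][:2]-[.52316,-.21302];a=np.arctan2(d[1],d[0]);f=o["ft_force"]
print(np.degrees(a),o["time_s"],o["ee_pos"],f,-np.sin(a)*f[0]+np.cos(a)*f[1])
E
python3 st.py
```

```text
6.468192293765235 23.15 [ 0.56778578 -0.20796063  0.26141845] [ 4.60274608 -1.08765577  4.33118503] -1.599239126757388
```

Emit:
arm_command(
  xyz=[
    [-0.01, 0.05, 0],
    [-0.01, 0.05, 0],
    [-0.01, 0.05, 0],
    [-0.01, 0.05, 0],
  ],
  turn=[0, 0, 0, 0],
  claw=[1, 1, 1, 1],
)

```text
time_s: 23.48
ee_pos: [0.5678, -0.2077, 0.2614]
ee_rot: [-3.138, 0.004, -2.774]
ft_force: [4.2, -2.3, 4.0]
opening: 0.0166
grip_force: 59.4
```

Emit:
arm_command(
  xyz=[
    [0, 0, 0],
    [0, 0, 0],
    [0, 0, 0],
    [0, 0, 0],
    [0, 0, 0],
    [0, 0, -2.5],
    [0, 0, -5],
    [0, 0, -8],
    [0, 0, -11],
    [0, 0, -11],
    [0, 0, -11],
  ],
  turn=[0, 0, 0, 0, 0, 0, 0, 0, 0, 0, 0],
  claw=[2.2, 2.8, 3.5, 4.2, 4.5, 4.5, 4.5, 4.5, 4.5, 4.5, 4.5],
)

```text
time_s: 24.4
ee_pos: [0.5666, -0.2072, 0.3717]
ee_rot: [-3.14, 0.004, -2.775]
ft_force: [-0.6, 0.3, -1.1]
opening: 0.0448
grip_force: 0.0
```

Emit:
arm_command(
  xyz=[
    [4, -2, 0],
    [7, -5, 0],
    [10, -8, 0],
    [13, -11, 0],
    [15, -14, 0],
    [15, -17, -2],
    [15, -20, -4],
    [15, -20, -4],
  ],
  turn=[0, 0, 0, 0, 0, 0, 0, 0],
  claw=[4.5, 4.5, 4.5, 4.5, 4.5, 4.5, 4.5, 4.5],
)

```text
time_s: 25.07
ee_pos: [0.4991, -0.4524, 0.4112]
ee_rot: [-3.136, 0.001, -2.778]
ft_force: [1.4, -0.7, 1.3]
opening: 0.0445
grip_force: 0.0
```

```bash
python3 st.py; python3 - <<'E'
from h import *
t=arm.camera("top");s=arm.camera("scene")
a=cv2.resize(t[195:275,280:410],None,fx=4,fy=4,interpolation=cv2.INTER_CUBIC)
b=cv2.resize(s[160:240,285:385],None,fx=4,fy=4,interpolation=cv2.INTER_CUBIC)
cv2.imwrite("pics/m4.png",np.hstack([a,b[:,:280]]))
E
```

```text
-95.74698259969882 25.0667 [ 0.49907126 -0.45237195  0.41118923] [ 1.3628466  -0.71341376  1.30885853] 1.4274348127147867
```

View pics/m4.png

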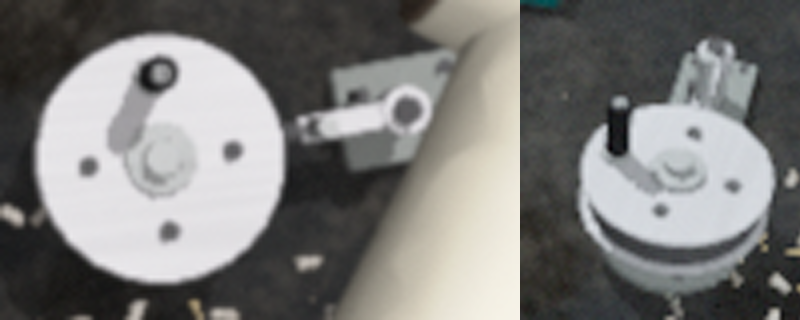

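The top crop shows the crank at (160,72) and the pointer arm lying straight at the arbor, (408,110) to (300,128), with nothing touching. One last check of the crank angle.

```bash
python3 - <<'E'
from h import *
t=cv2.imread("pics/m4.png")[:,:520]
g=(t.max(2)<75).astype(np.uint8);g[:45]=0;g[105:]=0;g[:,:120]=0;g[:,200:]=0
c=max(cv2.findContours(g,0,1)[0],key=cv2.contourArea);(x,y),r=cv2.minEnclosingCircle(c);print(x,y,r)
for dx,yy in((x,y),(160,72)):
    p=onz("top",280+dx/4-.4,195+yy/4-.4,.122);d=p[:2]-[.5225,-.2128];print(p,np.hypot(*d),np.degrees(np.arctan2(d[1],d[0])))
E
```

```text
153.94143676757812 75.33783721923828 16.150588989257812
[ 0.56535058 -0.20356931  0.122     ] 0.04383352471471963 12.156641348232593
[ 0.567122   -0.20675236  0.122     ] 0.045029951906759146 7.718290417687561
```

```bash
python3 -c "
from rig import arm
print(arm.hand_in())"
```

```text
the job is handed in; nothing more can be done
None
```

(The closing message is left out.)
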